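# Hang the pen cup on the desk rail

## Task

Hang the loose white pen cup on the desk rail: lift its hook over the rail's front lip and lower it gently until the tongue rests on the strip in the channel behind the lip, then slide it lightly along the rail, feeling for the notch in the strip, and let it down into that notch until the hook is fully home on the lip. Leave the cup hanging upright, let go of it, never push it hard against the rail, and do not disturb the other things on the desk.

Things in the scene. Friction and masses are not known exactly. Their poses are not given: they have to be found in the camera images.
- cup_tab (a point): Grip tab of the loose pen cup, the one thing to move; point at the tab's centre. An upright white block, 12 (x) by 36 (y) by 48 mm high, on top of the cup's dark hook, to be held by its sides. The point is 113.5 mm above the cup's underside, 30 mm to +x of its axis, straight above the hook's gap. Axes as cup.
- cup: White open pen cup, 0.1 to 0.25 kg, upright on the desk; origin at the centre of its underside, z up, +x towards its hook. Cup 45 (x) x 60 (y) x 62 mm high. On its back a dark strap, 34 mm wide, x 22.5 to 26.5, z 18 to 90 mm, rises to a bridge, underside z = 85, 5 mm thick, that ends in a tongue pointing down. All symmetric about y = 0.
- cup_tongue (a point): Middle of the lower end of the hook's tongue: 35.5 mm to +x of the cup's axis, 58 mm above its underside, 27 mm below the bridge's underside. Tongue 4 mm thick (x 33.5 to 37.5 mm), 30 mm wide in y. Between strap and tongue is a 7 mm gap that takes the rail's 4 mm lip: if the strap touches the lip's front, 1.5 mm back centres it.
- rail: Fixed aluminium desk rail between two white end posts (y = +-65 to +-110 mm, top z = 126 mm) on a foot. Origin on the desk below the middle of the channel; x away from the lip side, y along the rail, z up. Front lip x -9 to -5, z 45 to 110; channel x -5 to 5; back wall x 5 to 9, top z = 124 mm. The cup hangs on the -x side, its x along the rail's x.
- rail_lip (a point): Middle of the lip's top edge (dark rubber edging), 110 mm above the desk, 7 mm to -x of rail, axes as rail. Hung home, the bridge rests on the lip: tongue's end 83 mm above the desk. Resting on the strip beside the notch it is at 94 mm. Cup against rail and strip must stay under 25 N.
- strip_level (a point): Middle of the rail's channel at the height of the top of the dark rubber strip that lies in it: 94 mm above the desk, 16 mm below the lip's top. The strip has one notch, 33 mm long in y, 14 mm deep; the notch's middle is anywhere from y = -21 to +21 mm of here and is not measured: slide the tongue along the strip to find it. The strip itself is clamped (slips at 60 N and over).
- mouse: White computer mouse, 114x58x22 mm, origin under its centre; bystander.
- tape: Roll of paper tape, 50 mm across, 15 mm high, origin under its centre; bystander.
- tin: Small closed tin, 69x98x26 mm, origin under its centre; bystander.
- votive: Fluted white tea-light cup, 58 mm across, 62 mm high, without a hook, origin under its centre; bystander.
Things that resemble listed ones, but are neither listed nor needed, are in the scene too. Leave any green look-alike of the cup alone.

How it is judged:
On the way, in this order (a step that is already met when the one before it is completed fails the run):
1. the tongue has been lifted over the lip: it is above the lip's top edge and behind the lip, over the channel (z of cup_tongue in the frame of rail above 0.109 m and x of cup_tongue in the frame of rail between -0.006 and 0.006 m and y of cup_tongue in the frame of rail between -0.055 and 0.055 m), for 0.05 s.
2. the tongue is down in the channel behind the lip (z of cup_tongue in the frame of rail between 0.078 and 0.1 m and x of cup_tongue in the frame of rail between -0.006 and 0.006 m), for 0.05 s.
At the end, for the whole second after the job is handed in: The cup hangs at rest and released on the rail: tongue in the channel behind the lip and down in the notch (tip 78 to 86.5 mm above the desk, home is 83), within 6.5 mm of the channel's middle, cup upright within 0.15 rad and square to the rail within 0.2 rad (z of cup_tongue in the frame of rail between 0.078 and 0.0865 m and x of cup_tongue in the frame of rail between -0.0065 and 0.0065 m and y of cup_tongue in the frame of rail between -0.03 and 0.03 m and angle between cup's own z axis and vertical below 0.15 rad and angle between the x axis of cup and the x axis of rail, either way round below 0.2 rad and linear speed of cup below 0.02 m/s and contact force between cup and rail above 0.4 N); the robot touches nothing.
It fails at once if the cup is pressed or knocked against the rail with more than 25 N (contact force between cup and rail above 25 N).
It fails at once if the cup is tipped by more than 0.6 rad (angle between cup's own z axis and vertical above 0.6 rad).
It fails at once if a bystander (mouse, tape, tin or tea-light cup) is moved by more than 30 mm (distance of any of mouse, tape, tin, votive from where it was at the start of the episode above 0.03 m).
It also fails if it takes over 61 s, if anything falls off the work surface, if the arm or the gripper's body presses on something with over 40 N, if the wrist force passes 120 N, or if a joint passes its speed limit or range.

## Robot

A 7-joint arm with a two-finger parallel gripper is mounted at the origin on a cart in front of the work surface, level with it; the furniture and walls round the work are solid. World frame = base frame: x ahead of the robot, y to its left, z up, the work surface at z = 0. Lengths are in m, angles in rad, forces in N, time in s.
With the tool pointing down it reaches from about 0.425 to 0.95 m from the base axis. Payload 16.7 kg.
Tool frame: the origin (TCP) lies midway between the tips of the shut fingers; the grasp point (between the pads) lies 19 mm behind it; z points along the fingers, y is the line along which they close (so a half turn about z gives the same grasp; the last joint's range is limited). The gripper opens to 94 mm and grips with 3 to 60 N. Pads are 16 mm wide; open, the fingers measure 119 mm over their backs; the gripper's body (75 mm by 177 mm) begins 78 mm behind the grasp point.
Start: joints at [1.165, 0.426, 0.074, 1.606, -0.034, 1.111, -0.067], TCP at [0.171, -0.653, 0.205] pointing down, gripper open.
Joint ranges: [-2.85, 2.85], [-0.5, 2.14], [-1.23, 1.37], [0.21, 2.46], [-1.02, 4.16], [0.16, 2.05], [-2.73, 2.73]. Speed limits (rad/s): [1.89, 1.89, 2.39, 2.39, 3.01, 3.01, 3.01].

## Interface

Orientations are given as a rotation vector (axis times angle).
In Python, from plant import arm gives the robot as it stands.
- The arm moves only by the shell command python3 -m jog 'ROWS' [FORCE]. ROWS is JSON, a list of rows, each an object of numbers: "hand": the finger opening in cm, from 0 to 9.4; "dx", "dy", "dz": the shift along the tool's x, y, z in cm; "twist": the turn about the tool's z in degrees. A call has 1 to 12 rows; each row is the pose to reach, as a shift and turn from the pose commanded when the call began, along the tool's axes at that moment; what a row does not reach only later rows make up. A row lasts 1/8 s, in which the tool goes at most 62.5 mm and 10.7 degrees, less where a joint would pass 70% of its speed; a pose out of reach is approached as far as the arm can. A call with a gripper value outside its range is refused whole. The fingers move at their own pace and stop on an object; FORCE is the grip in N (left out, the last holds). Time passes only in rows, so rows that repeat a pose let the fingers close. It gives the time, the measured TCP pose, the force, the opening and the grip force at its end, in the units of the state.
- arm.observe(): the state, without advancing time (a new reading comes with each control period).
- arm.snapshot(name): name is "scene" or "top" or "wrist"; returns a dict with "frame" (480x640x3 uint8, red, green, blue), "camera_matrix" (3x3 intrinsics, pixels), "D" ([k1, k2, p1, p2, k3] as OpenCV has them; the pictures are not rectified), "world_from_camera" (4x4, takes a point from camera to world coordinates); the wrist camera has in their place "mount" (4x4, takes a point from camera to tool coordinates, whose origin is the TCP and whose axes are the flange's). Camera axes: x right, y down, z forward; pixel columns grow to the right and rows downward; lengths in m; the calibration is good to about 2 mm. A picture is of the moment at which its call begins: read the wrist's pose just before it. There is no depth.
- arm.finish_job(): hands the job in; it is judged then, once.
The state is a dict: "clock": time; "joint_positions": joint angles; "qd": joint speeds; "tau": joint torques, N m; "tool_pos": TCP position; "eef_rot": TCP orientation; "ft_force": force on the tool from outside, world axes, zero at the start; "wrist_torque": the same for the moment, N m; "finger_gap": finger opening in m; "grasp_force": force on a finger pad.
Only numpy, scipy, OpenCV 4.12 (cv2) and the standard library are available. Lean on these libraries where they do the work, as an engineer would, in place of code of your own. Each camera call takes 0.05 s, during which the arm holds its last target. There are 200 camera calls.

## Working session

There is one attempt and no reset: what is moved stays moved. The work goes in short steps, Python scripts to look and compute and a shell command to move; the robot and the scene stay as the last step left them, time stands still between calls to the robot, and variables do not carry over. Pictures are saved under pics/ and viewed, at most 10 in all, crops included, and the job is handed in when it is done.

```bash
mkdir -p pics; cat > h.py <<'E'
import numpy as np, cv2
from scipy.spatial.transform import Rotation as R
from plant import arm
def snap(n):
    s=arm.observe(); d=arm.snapshot(n)
    if 'mount' in d:
        T=np.eye(4);T[:3,:3]=R.from_rotvec(s['eef_rot']).as_matrix();T[:3,3]=s['tool_pos']
        d['world_from_camera']=T@np.array(d['mount'])
    return d
def ray(d,uv):
    p=cv2.undistortPoints(np.array(uv,float).reshape(-1,1,2),np.array(d['camera_matrix'],float),np.array(d['D'],float)).reshape(-1,2)
    W=np.array(d['world_from_camera']); v=np.c_[p,np.ones(len(p))]@W[:3,:3].T
    return W[:3,3],v
def onplane(d,uv,z):
    o,v=ray(d,uv); return o+v*((z-o[2])/v[:,2])[:,None]
def proj(d,P):
    W=np.linalg.inv(np.array(d['world_from_camera']))
    return cv2.projectPoints(np.array(P,float).reshape(-1,1,3),cv2.Rodrigues(W[:3,:3])[0],W[:3,3],np.array(d['camera_matrix'],float),np.array(d['D'],float))[0].reshape(-1,2)
def tool(P):
    s=arm.observe(); return R.from_rotvec(s['eef_rot']).inv().apply(np.array(P)-s['tool_pos'])*100
def save(d,f): cv2.imwrite('pics/'+f,d['frame'][:,:,::-1])
E
python3 - <<'E'
from h import *
import pickle
for n in ('scene','top'):
    d=snap(n);save(d,n+'.png');pickle.dump(d,open(n+'.pkl','wb'));print(n,np.round(d['world_from_camera'],2).tolist())
s=arm.observe();print(s['tool_pos'],R.from_rotvec(s['eef_rot']).as_matrix().round(3),s['clock'],s['ft_force'])
E
```

```text
scene [[-0.72, -0.42, 0.56, 0.08], [-0.7, 0.43, -0.58, 0.63], [0.0, -0.8, -0.6, 0.65], [0.0, 0.0, 0.0, 1.0]]
top [[0.02, -1.0, 0.08, 0.49], [-1.0, -0.01, 0.03, 0.08], [-0.03, -0.08, -1.0, 1.2], [0.0, 0.0, 0.0, 1.0]]
[ 0.17132213 -0.6524959   0.20486878] [[ 0.967  0.254 -0.   ]
 [ 0.254 -0.967  0.001]
 [-0.    -0.001 -1.   ]] 0.1 [-0.51108342  0.21506614  0.8330798 ]
```

View pics/scene.png

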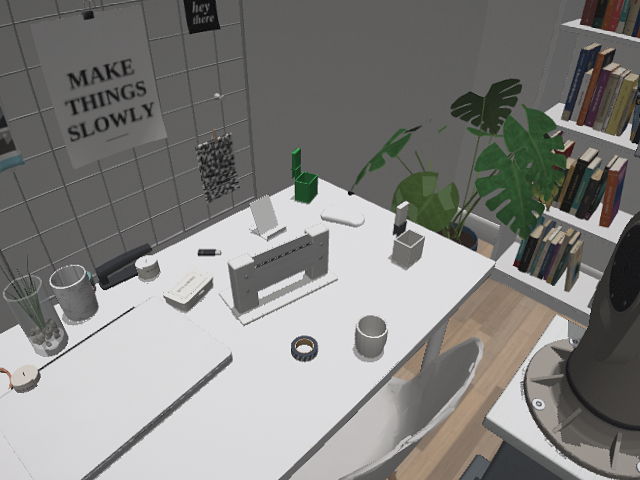

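View pics/top.png

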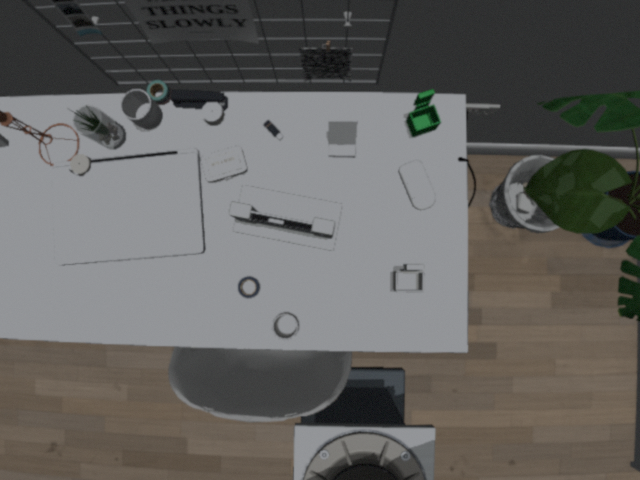

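Candidates: the white hooked cup at top (408,278) / scene (405,245), the green look-alike at top (423,118) / scene (305,187), the votive at top (287,324) / scene (371,336), and tumblers at top (140,108). Only the first is white with a dark hook and a tab, so I choose that one. The rail is at top (283,220). Next are close crops of the cup and rail.

```bash
python3 - <<'E'
from h import *
import pickle
s=pickle.load(open('scene.pkl','rb'))['frame'];t=pickle.load(open('top.pkl','rb'))['frame']
r=lambda a,y,x,h,w,f:cv2.resize(a[y:y+h,x:x+w],None,fx=f,fy=f,interpolation=cv2.INTER_CUBIC)
a=np.hstack([r(s,215,215,110,130,3),r(s,190,370,110,130,3)]);b=np.hstack([r(t,180,220,70,130,3),r(t,240,360,70,130,3)])
cv2.imwrite('pics/crop.png',np.vstack([a,b])[:,:,::-1])
E
```

```text
(no output)
```

View pics/crop.png

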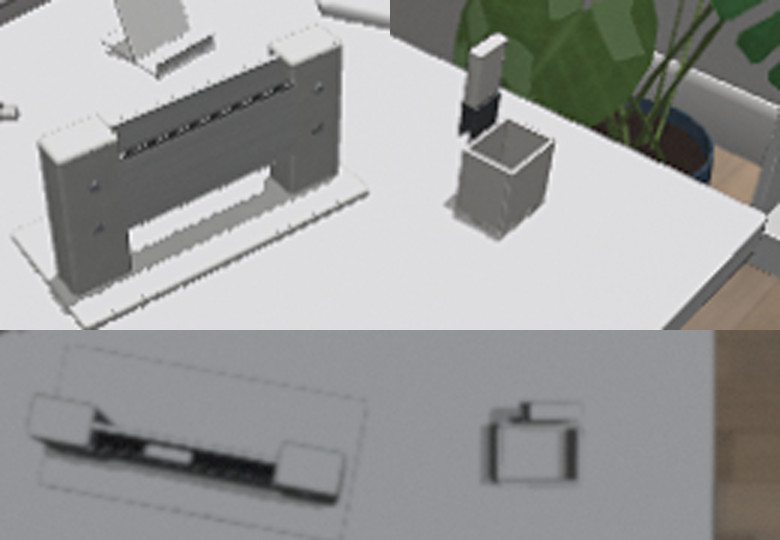

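The crop confirms the white cup with dark hook and white tab (scene ≈(486,70)→(397,215)), and shows the rail's dark lip on the robot-facing side with the taller back wall behind. A light patch of about 33 mm in the channel, at top (276,221), is probably the notch. I'll measure coarsely now.

```bash
python3 - <<'E'
from h import *
import pickle
t=pickle.load(open('top.pkl','rb'))
c=lambda L,x0,y0:[(x0+u/3-.33,y0+(v-330)/3-.33) for u,v in L]
L=onplane(t,c([(37,395),(97,405),(90,445),(30,432)],220,180),.126).mean(0)
Rr=onplane(t,c([(282,443),(345,453),(338,493),(274,485)],220,180),.126).mean(0)
m=(L+Rr)/2; y=(L-Rr); print('rail',m,np.linalg.norm(y),'yaw',np.degrees(np.arctan2(-y[0],y[1])))
p=onplane(t,c([(167,453)],220,180),.08)[0]; print('patch along',(p-m)[:2]@(y/np.linalg.norm(y))[:2],p)
print('tab',onplane(t,c([(530,403),(580,403),(580,417),(530,417)],360-130,240),.1375).mean(0))
print('rim',onplane(t,c([(490,424),(577,424),(577,482),(490,482)],360-130,240),.062))
s=pickle.load(open('scene.pkl','rb'))
tab=onplane(s,[(370+(486-390)/3,190+70/3)],.1135); print(tab)
for k,(z,u) in {'tape':(.015,(249,287)),'vot':(.062,(287,324)),'tin':(.026,(224,163)),'mouse':(.02,(417,185))}.items(): print(k,onplane(t,[u],z))
E
```

```text
rail [0.60705383 0.18360383 0.126     ] 0.17286968350769846 yaw -10.582411951046193
patch along 0.017086306151384553 [0.60512497 0.20134614 0.08      ]
tab [ 0.51100332 -0.08715055  0.1375    ]
rim [[ 0.50173615 -0.05243235  0.062     ]
 [ 0.50255259 -0.11491993  0.062     ]
 [ 0.46111757 -0.11511692  0.062     ]
 [ 0.46033229 -0.05275958  0.062     ]]
[[ 0.50851152 -0.08951438  0.1135    ]]
tape [[0.46099329 0.26454362 0.015     ]]
vot [[0.38455949 0.17343075 0.062     ]]
tin [[0.74134194 0.32799758 0.026     ]]
mouse [[ 0.69653954 -0.11085386  0.02      ]]
```

```bash
python3 - <<'E'
from h import *
d=snap('wrist');M=np.array(d['mount']);print(M.round(3))
print(tool([.511,-.087,.26]))
Rt=R.from_euler('z',0).as_matrix()@np.array([[0,1,0],[1,0,0],[0,0,-1]]).T
for yo in (0,):
  T=np.eye(4);T[:3,:3]=np.c_[[0,1,0],[1,0,0],[0,0,-1]];T[:3,3]=[.511,-.087,.26]
  d['world_from_camera']=T@M
  print(proj(d,[[.511,-.087,.1375],[.4595,-.057,.062],[.504,-.117,.062]]))
E
```

```text
[[-0.001 -0.966 -0.258  0.076]
 [ 1.    -0.001 -0.    -0.001]
 [ 0.    -0.258  0.966 -0.179]
 [ 0.     0.     0.     1.   ]]
[ 47.21447975 -46.07649267  -5.46123226]
[[320.95740804 238.67329443]
 [265.97173029 188.27029589]
 [313.50380744 249.60478416]]
```

```bash
python3 -m jog '[{"hand":4,"dx":4,"dy":-4,"dz":-4,"twist":-6},{"hand":4,"dx":8,"dy":-8,"dz":-5.5,"twist":-12},{"hand":4,"dx":12,"dy":-12,"dz":-5.5,"twist":-19},{"hand":4,"dx":16,"dy":-16,"dz":-5.5,"twist":-26},{"hand":4,"dx":20,"dy":-20,"dz":-5.5,"twist":-33},{"hand":4,"dx":24,"dy":-24,"dz":-5.5,"twist":-40},{"hand":4,"dx":28,"dy":-28,"dz":-5.5,"twist":-47},{"hand":4,"dx":32,"dy":-32,"dz":-5.5,"twist":-54},{"hand":4,"dx":36,"dy":-36,"dz":-5.5,"twist":-61},{"hand":4,"dx":40,"dy":-40,"dz":-5.5,"twist":-68},{"hand":4,"dx":44,"dy":-43,"dz":-5.5,"twist":-75.3},{"hand":4,"dx":47.2,"dy":-46.1,"dz":-5.5,"twist":-75.3}]' 40
python3 -m jog '[{"dx":0},{"dx":0},{"dx":0}]'
python3 - <<'E'
from h import *
import pickle
d=snap('wrist');save(d,'w1.png');pickle.dump(d,open('w1.pkl','wb'));s=arm.observe();print(s['tool_pos'],R.from_rotvec(s['eef_rot']).as_matrix().round(3),proj(d,[[.511,-.087,.1375]]))
E
```

```text
clock: 1.65
tool_pos: [0.5117, -0.0855, 0.2605]
eef_rot: [2.219, 2.224, 0.0]
ft_force: [0.1, -0.3, 1.0]
finger_gap: 0.0399
grasp_force: 0.0
[ 0.51382372 -0.08012697  0.26058353] [[-0.006  1.     0.001]
 [ 1.     0.006  0.002]
 [ 0.002  0.001 -1.   ]] [[317.85526244 241.11068141]]invalid input at $[0]: expected keys hand, dx, dy, dz, twist
```

View pics/w1.png

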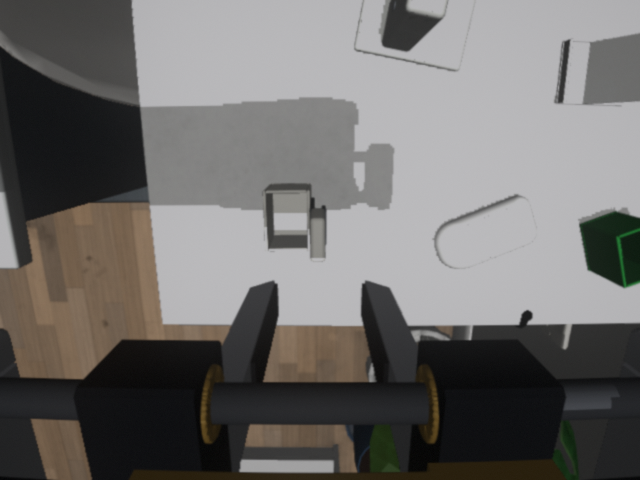

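The wrist view shows the cup rim at (264–312, 185–250) and the tab at about (311–326, 208–260), roughly where predicted. The arm was still settling, so I'll settle it and measure with an enlarged crop.

```bash
python3 -m jog '[{"hand":4,"dx":0,"dy":0,"dz":0,"twist":0},{"hand":4,"dx":0,"dy":0,"dz":0,"twist":0},{"hand":4,"dx":0,"dy":0,"dz":0,"twist":0},{"hand":4,"dx":0,"dy":0,"dz":0,"twist":0}]'
python3 - <<'E'
from h import *
import pickle
d=snap('wrist');pickle.dump(d,open('w1.pkl','wb'));s=arm.observe();print(s['tool_pos'],R.from_rotvec(s['eef_rot']).as_matrix().round(3),np.linalg.norm(s['qd']))
c=cv2.resize(d['frame'][170:270,250:350],None,fx=6,fy=6,interpolation=cv2.INTER_CUBIC)
cv2.imwrite('pics/w1c.png',c[:,:,::-1])
E
```

```text
clock: 2.2
tool_pos: [0.5107, -0.0878, 0.2606]
eef_rot: [2.222, 2.22, -0.0]
ft_force: [-0.7, 0.7, 0.6]
finger_gap: 0.0402
grasp_force: 0.0
[ 0.5106891  -0.08763847  0.26059691] [[ 0.001  1.     0.   ]
 [ 1.    -0.001 -0.   ]
 [-0.     0.    -1.   ]] 0.004917249991499186
```

View pics/w1c.png

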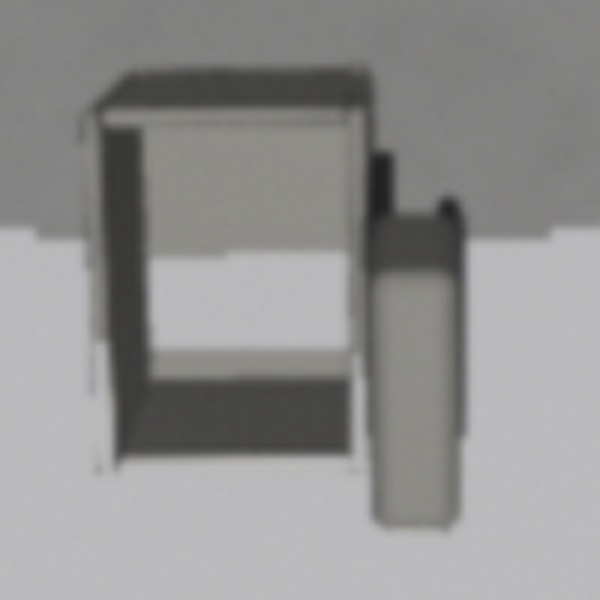

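Tab top face is at crop (373–460, 272–528), the cup rim at (100–365, 110–465), essentially square to the tool.

```bash
python3 - <<'E'
from h import *
import pickle
d=pickle.load(open('w1.pkl','rb'))
f=lambda L:[(250+(u+.5)/6-.5,170+(v+.5)/6-.5) for u,v in L]
t=onplane(d,f([(375,272),(462,272),(459,528),(374,528)]),.1375);print(t,t.mean(0))
r=onplane(d,f([(98,110),(365,110),(364,465),(100,465)]),.062);print(r,r.mean(0))
print(tool([t.mean(0)[0],t.mean(0)[1],.1045]))
E
```

```text
[[ 0.5055796  -0.06855409  0.1375    ]
 [ 0.51668964 -0.06857486  0.1375    ]
 [ 0.51639521 -0.10271015  0.1375    ]
 [ 0.50523084 -0.10268848  0.1375    ]] [ 0.51097382 -0.0856319   0.1375    ]
[[ 0.46084506 -0.05688699  0.062     ]
 [ 0.50281011 -0.05701763  0.062     ]
 [ 0.50222409 -0.1148061   0.062     ]
 [ 0.45913257 -0.11472566  0.062     ]] [ 0.48125296 -0.0858591   0.062     ]
[ 0.20334428  0.02605682 15.60966085]
```

```bash
python3 -m jog '[{"hand":4,"dx":0.2,"dy":0,"dz":4,"twist":0},{"hand":4,"dx":0.2,"dy":0,"dz":8,"twist":0},{"hand":4,"dx":0.2,"dy":0,"dz":11,"twist":0},{"hand":4,"dx":0.2,"dy":0,"dz":13.5,"twist":0},{"hand":4,"dx":0.2,"dy":0,"dz":15,"twist":0},{"hand":4,"dx":0.2,"dy":0,"dz":15.6,"twist":0},{"hand":4,"dx":0.2,"dy":0,"dz":15.6,"twist":0},{"hand":4,"dx":0.2,"dy":0,"dz":15.6,"twist":0}]' 40
python3 -m jog '[{"hand":0.5,"dx":0,"dy":0,"dz":0,"twist":0},{"hand":0.5,"dx":0,"dy":0,"dz":0,"twist":0},{"hand":0.5,"dx":0,"dy":0,"dz":0,"twist":0},{"hand":0.5,"dx":0,"dy":0,"dz":0,"twist":0},{"hand":0.5,"dx":0,"dy":0,"dz":0,"twist":0},{"hand":0.5,"dx":0,"dy":0,"dz":0,"twist":0}]' 40
```

```text
clock: 3.25
tool_pos: [0.5114, -0.0852, 0.1053]
eef_rot: [2.221, 2.221, 0.001]
ft_force: [-0.0, -0.8, 0.7]
finger_gap: 0.0399
grasp_force: 0.0
clock: 4.0
tool_pos: [0.5108, -0.0852, 0.1046]
eef_rot: [-2.221, -2.222, 0.0]
ft_force: [-3.3, -0.6, 5.6]
finger_gap: 0.0116
grasp_force: 40.0
```

```bash
python3 - <<'E'
from h import *
d=snap('wrist');M=np.array(d['mount']);s=arm.observe()
c,sn=np.cos(np.radians(-10.6)),np.sin(np.radians(-10.6))
X=np.array([c,sn,0]);Y=np.array([-sn,c,0]);O=np.array([.607,.1836,0])
for p in ([.50,.12,.2],[.5,.17,.2],[.52,.06,.22]):
  T=np.eye(4);T[:3,:3]=np.c_[Y,X,[0,0,-1]];T[:3,3]=p;d['world_from_camera']=T@M
  print(p,proj(d,[O+Y*y+X*x+np.array([0,0,z]) for x,y,z in [(-9,-.065,.11),(-.009,.065,.11),(0,.11,.126),(0,-.11,.126)]]).round().tolist(), tool(p))
E
```

```text
[0.5, 0.12, 0.2] [[797602.0, 663.0], [455.0, 22.0], [484.0, -70.0], [456.0, 296.0]] [20.51586525 -1.07804141 -9.5390691 ]
[0.5, 0.17, 0.2] [[692540.0, -3085.0], [464.0, 104.0], [494.0, 23.0], [462.0, 360.0]] [25.51586519 -1.07746401 -9.53954573]
[0.52, 0.06, 0.22] [[762507.0, 5637.0], [402.0, -62.0], [425.0, -155.0], [409.0, 211.0]] [ 14.51544371   0.92091276 -11.53885   ]
```

```bash
python3 -m jog '[{"hand":0.5,"dx":0,"dy":0,"dz":-2,"twist":0},{"hand":0.5,"dx":0,"dy":0,"dz":-5,"twist":0},{"hand":0.5,"dx":1,"dy":0,"dz":-8,"twist":0},{"hand":0.5,"dx":4,"dy":-0.5,"dz":-9.5,"twist":2},{"hand":0.5,"dx":8,"dy":-1.1,"dz":-9.5,"twist":4},{"hand":0.5,"dx":12,"dy":-1.1,"dz":-9.5,"twist":6},{"hand":0.5,"dx":16,"dy":-1.1,"dz":-9.5,"twist":8},{"hand":0.5,"dx":20,"dy":-1.1,"dz":-9.5,"twist":10.6},{"hand":0.5,"dx":23,"dy":-1.1,"dz":-9.5,"twist":10.6},{"hand":0.5,"dx":25,"dy":-1.1,"dz":-9.5,"twist":10.6},{"hand":0.5,"dx":25.5,"dy":-1.1,"dz":-9.5,"twist":10.6},{"hand":0.5,"dx":25.5,"dy":-1.1,"dz":-9.5,"twist":10.6}]' 40
python3 -m jog '[{"hand":0.5,"dx":0,"dy":0,"dz":0,"twist":0},{"hand":0.5,"dx":0,"dy":0,"dz":0,"twist":0},{"hand":0.5,"dx":0,"dy":0,"dz":0,"twist":0},{"hand":0.5,"dx":0,"dy":0,"dz":0,"twist":0}]'
python3 - <<'E'
from h import *
import pickle
d=snap('wrist');save(d,'w2.png');pickle.dump(d,open('w2.pkl','wb'));s=arm.observe();print(s['tool_pos'],R.from_rotvec(s['eef_rot']).as_matrix().round(3),np.linalg.norm(s['qd']))
E
```

```text
clock: 5.55
tool_pos: [0.4998, 0.1694, 0.1993]
eef_rot: [-2.417, -2.007, 0.001]
ft_force: [0.2, -0.3, -2.0]
finger_gap: 0.0118
grasp_force: 40.0
clock: 6.05
tool_pos: [0.4999, 0.1697, 0.1995]
eef_rot: [2.417, 2.007, 0.0]
ft_force: [-0.1, -1.1, -2.0]
finger_gap: 0.0119
grasp_force: 40.0
[0.49985343 0.16980613 0.19953186] [[ 0.184  0.983  0.   ]
 [ 0.983 -0.184  0.   ]
 [ 0.     0.    -1.   ]] 0.0022134531808265198
```

View pics/w2.png

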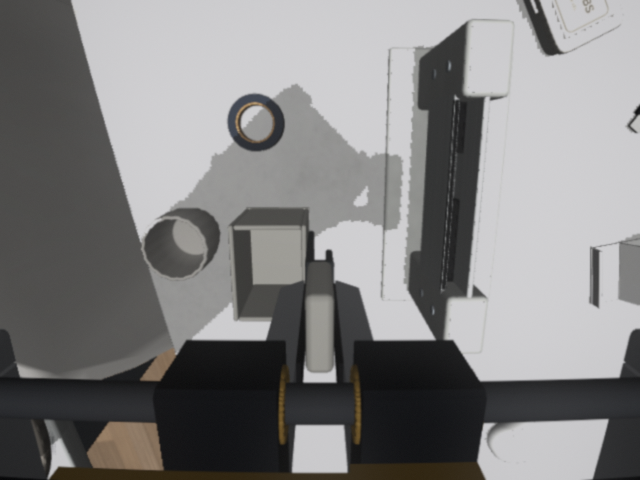

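The cup is held at (235–330, 207–370). The rail shows with post tops at (470–512, 20–97) and (442–487, 288–352), and the channel's dark strip has a break at rows ~152–198, the likely notch. I'll enlarge this region.

```bash
python3 - <<'E'
from h import *
import pickle
d=pickle.load(open('w2.pkl','rb'))
f=d['frame']
a=cv2.resize(f[10:160,420:520],None,fx=4,fy=4,interpolation=cv2.INTER_CUBIC);b=cv2.resize(f[210:360,400:500],None,fx=4,fy=4,interpolation=cv2.INTER_CUBIC)
cv2.imwrite('pics/w2c.png',np.clip(np.hstack([a,b])[:,:,::-1].astype(float)*1.1,0,255))
g=f[:,:,:].mean(2)
for r in range(140,216,6): print(r,g[r,436:500:2].astype(int).tolist())
E
```

```text
140 [54, 53, 53, 53, 52, 53, 53, 46, 54, 37, 57, 37, 34, 32, 43, 53, 52, 52, 52, 52, 53, 53, 100, 190, 205, 189, 203, 206, 206, 207, 206, 206]
146 [53, 53, 53, 53, 54, 52, 53, 54, 79, 35, 50, 38, 36, 33, 47, 52, 52, 52, 51, 53, 53, 55, 129, 202, 203, 198, 206, 206, 206, 206, 206, 206]
152 [53, 54, 52, 52, 52, 53, 51, 49, 63, 44, 63, 39, 38, 40, 50, 52, 52, 53, 54, 54, 52, 60, 154, 204, 199, 198, 207, 207, 206, 207, 207, 207]
158 [53, 53, 53, 53, 52, 53, 49, 71, 50, 45, 71, 52, 50, 51, 52, 53, 53, 52, 53, 52, 53, 75, 179, 205, 195, 202, 206, 207, 207, 206, 208, 206]
164 [53, 53, 53, 52, 52, 53, 45, 64, 48, 60, 64, 52, 52, 50, 52, 53, 52, 52, 53, 53, 54, 94, 196, 206, 197, 207, 206, 206, 206, 206, 207, 207]
170 [53, 54, 52, 53, 52, 52, 44, 59, 35, 66, 61, 52, 51, 52, 53, 52, 53, 53, 54, 52, 53, 95, 195, 203, 195, 206, 206, 206, 206, 207, 207, 207]
176 [53, 53, 53, 52, 52, 51, 44, 77, 41, 67, 54, 52, 52, 52, 53, 53, 53, 51, 54, 52, 58, 161, 206, 202, 203, 207, 206, 206, 207, 206, 207, 207]
182 [54, 52, 52, 52, 53, 51, 61, 55, 41, 76, 54, 51, 52, 52, 52, 53, 52, 53, 52, 53, 72, 180, 205,
[... 188 characters left out ...]
]
194 [54, 53, 52, 51, 53, 47, 76, 39, 61, 67, 51, 51, 52, 53, 53, 53, 53, 54, 51, 55, 134, 202, 202, 202, 206, 207, 207, 207, 207, 207, 207, 206]
200 [52, 52, 51, 52, 53, 43, 98, 39, 55, 33, 31, 34, 49, 51, 53, 53, 52, 53, 52, 63, 162, 205, 196, 202, 207, 206, 207, 207, 207, 208, 207, 205]
206 [52, 53, 52, 52, 54, 48, 56, 38, 62, 37, 36, 36, 50, 52, 53, 53, 53, 53, 53, 74, 181, 207, 192, 206, 207, 206, 207, 206, 207, 207, 207, 201]
212 [53, 53, 53, 52, 50, 63, 64, 41, 41, 34, 37, 40, 54, 53, 52, 54, 53, 52, 51, 109, 195, 203, 191, 206, 207, 207, 206, 207, 207, 207, 206, 203][ WARN:0@0.605] global loadsave.cpp:1063 imwrite_ Unsupported depth image for selected encoder is fallbacked to CV_8U.
```

View pics/w2c.png

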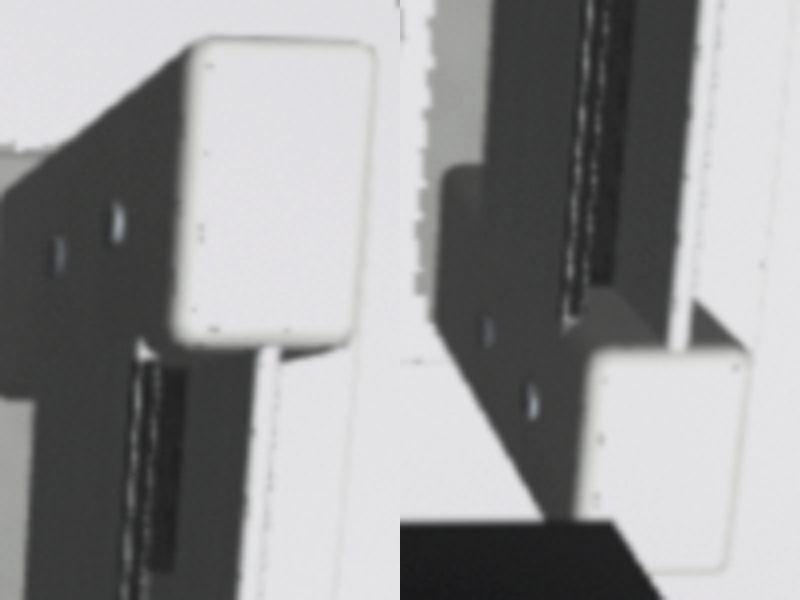

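```bash
python3 - <<'E'
from h import *
import pickle
d=pickle.load(open('w2.pkl','rb'))
A=lambda L:[(420+(u+.5)/4-.5,10+(v+.5)/4-.5) for u,v in L]
B=lambda L:[(400+(u-400+.5)/4-.5,210+(v+.5)/4-.5) for u,v in L]
pa=onplane(d,A([(190,40),(376,42),(355,346),(174,346)]),.126);pb=onplane(d,B([(592,350),(752,350)]),.126)
print(pa,pb)
fi=pa[2:].mean(0);ni=pb.mean(0);y=(fi-ni)[:2];L=np.linalg.norm(y);y/=L;O=(fi+ni)[:2]/2
print('inner span',L,'O',O,'yaw',np.degrees(np.arctan2(-y[0],y[1])))
w=onplane(d,A([(258,360),(280,360)])+B([(668,340),(690,340)]),.124)
lip=onplane(d,A([(137,380)])+B([(570,310)]),.110)
g=np.array([y[1],-y[0]])
# rows fit
print('backwall x:',(w[:,:2]-O)@g,'y',(w[:,:2]-O)@y)
print('lip x(first dash line):',(lip[:,:2]-O)@g,'y',(lip[:,:2]-O)@y)
lp=onplane(d,[(448,200),(454,200),(452,152),(456,152)],.11);print('lip edges',(lp[:,:2]-O)@g)
n=onplane(d,[(462,154),(458,197.5)],.094);print('notch y',(n[:,:2]-O)@y,(n[:,:2]-O)@g)
yl=(lip[0]-lip[1])[:2];print('lip yaw',np.degrees(np.arctan2(-yl[0],yl[1])))
E
```

```text
[[0.61116038 0.29575592 0.126     ]
 [0.63852096 0.29114812 0.126     ]
 [0.63146497 0.24889512 0.126     ]
 [0.60394731 0.25355086 0.126     ]] [[0.58075241 0.12594894 0.126     ]
 [0.60804942 0.12063461 0.126     ]]
inner span 0.13003664281636645 O [0.60605353 0.18725739] yaw -10.324354764476583
backwall x: [-0.00010011  0.00332554 -0.00012729  0.00372102] y [ 0.06314098  0.06318301 -0.0639884  -0.06403397]
lip x(first dash line): [-0.01409788 -0.01302445] y [ 0.06112625 -0.0637296 ]
lip edges [-0.01365538 -0.00952973 -0.01326072 -0.01058588]
notch y [ 0.02929735 -0.00137119] [-0.00083357 -0.00130417]
lip yaw -9.831776668196865
```

The calibration is consistent: inner span is 130.0 mm, rail origin ≈(0.601,0.188), yaw ≈-10.2°, and the notch middle looks like y≈+14 mm. I'll move over the channel, about 5 mm short in x, with the tongue at ~118 mm.

```bash
python3 -m jog '[{"hand":0.5,"dx":1,"dy":2,"dz":0,"twist":-0.4},{"hand":0.5,"dx":2,"dy":4,"dz":0,"twist":-0.4},{"hand":0.5,"dx":3,"dy":6,"dz":0,"twist":-0.4},{"hand":0.5,"dx":3.9,"dy":7.5,"dz":0.5,"twist":-0.4},{"hand":0.5,"dx":3.9,"dy":8.4,"dz":1.5,"twist":-0.4},{"hand":0.5,"dx":3.9,"dy":8.4,"dz":2.5,"twist":-0.4},{"hand":0.5,"dx":3.9,"dy":8.4,"dz":3.3,"twist":-0.4},{"hand":0.5,"dx":3.9,"dy":8.4,"dz":3.5,"twist":-0.4},{"hand":0.5,"dx":3.9,"dy":8.4,"dz":3.5,"twist":-0.4},{"hand":0.5,"dx":3.9,"dy":8.4,"dz":3.5,"twist":-0.4},{"hand":0.5,"dx":3.9,"dy":8.4,"dz":3.5,"twist":-0.4}]'
python3 -m jog '[{"hand":0.5,"dx":0,"dy":0.1,"dz":0,"twist":0},{"hand":0.5,"dx":0,"dy":0.2,"dz":0,"twist":0},{"hand":0.5,"dx":0,"dy":0.3,"dz":0,"twist":0},{"hand":0.5,"dx":0,"dy":0.35,"dz":0,"twist":0},{"hand":0.5,"dx":0,"dy":0.4,"dz":0,"twist":0},{"hand":0.5,"dx":0,"dy":0.4,"dz":0,"twist":0}]'
```

```text
clock: 7.48
tool_pos: [0.5897, 0.1928, 0.1648]
eef_rot: [2.41, 2.015, 0.001]
ft_force: [0.1, -0.1, -3.0]
finger_gap: 0.0117
grasp_force: 40.0
clock: 8.22
tool_pos: [0.5935, 0.1921, 0.1645]
eef_rot: [-2.41, -2.015, -0.0]
ft_force: [-0.5, 0.2, -1.9]
finger_gap: 0.0117
grasp_force: 40.0
```

```bash
for i in 1 2 3; do python3 -m jog '[{"hand":0.5,"dx":0,"dy":0.05,"dz":0,"twist":0},{"hand":0.5,"dx":0,"dy":0.1,"dz":0,"twist":0},{"hand":0.5,"dx":0,"dy":0.1,"dz":0,"twist":0}]' | egrep 'tool_pos|ft_f'; done
```

```text
tool_pos: [0.5945, 0.1919, 0.1645]
ft_force: [-0.3, 0.2, -1.1]
tool_pos: [0.5955, 0.1917, 0.1645]
ft_force: [-0.4, 0.0, -2.0]
tool_pos: [0.5963, 0.1916, 0.1645]
ft_force: [-0.7, -0.7, -1.4]
```

```bash
for i in 1 2; do python3 -m jog '[{"hand":0.5,"dx":0,"dy":0.05,"dz":0,"twist":0},{"hand":0.5,"dx":0,"dy":0.05,"dz":0,"twist":0},{"hand":0.5,"dx":0,"dy":0.05,"dz":0,"twist":0}]' | egrep 'tool_pos|ft_f|eef'; done
```

```text
tool_pos: [0.5965, 0.1916, 0.1644]
eef_rot: [-2.409, -2.015, 0.001]
ft_force: [-5.8, 0.8, 0.7]
tool_pos: [0.5966, 0.1916, 0.1644]
eef_rot: [-2.409, -2.015, 0.002]
ft_force: [-7.4, 1.5, 2.6]
```

Strap contact is at TCP x≈0.5963. I'll back off to 1.5 mm clear of contact, then lower.

```bash
python3 -m jog '[{"hand":0.5,"dx":0,"dy":-0.15,"dz":0,"twist":0},{"hand":0.5,"dx":0,"dy":-0.28,"dz":0,"twist":0},{"hand":0.5,"dx":0,"dy":-0.28,"dz":0,"twist":0},{"hand":0.5,"dx":0,"dy":-0.28,"dz":0.3,"twist":0},{"hand":0.5,"dx":0,"dy":-0.28,"dz":0.6,"twist":0},{"hand":0.5,"dx":0,"dy":-0.28,"dz":0.8,"twist":0},{"hand":0.5,"dx":0,"dy":-0.28,"dz":0.9,"twist":0},{"hand":0.5,"dx":0,"dy":-0.28,"dz":0.9,"twist":0}]'
python3 -m jog '[{"hand":0.5,"dx":0,"dy":0,"dz":0.2,"twist":0},{"hand":0.5,"dx":0,"dy":0,"dz":0.4,"twist":0},{"hand":0.5,"dx":0,"dy":0,"dz":0.6,"twist":0},{"hand":0.5,"dx":0,"dy":0,"dz":0.8,"twist":0},{"hand":0.5,"dx":0,"dy":0,"dz":1.0,"twist":0},{"hand":0.5,"dx":0,"dy":0,"dz":1.0,"twist":0}]'
```

```text
clock: 11.1
tool_pos: [0.5946, 0.1919, 0.1554]
eef_rot: [-2.41, -2.015, 0.0]
ft_force: [0.9, 0.4, -1.3]
finger_gap: 0.0114
grasp_force: 40.0
clock: 11.85
tool_pos: [0.5946, 0.1918, 0.1453]
eef_rot: [-2.41, -2.015, 0.0]
ft_force: [0.8, 0.5, -1.6]
finger_gap: 0.0118
grasp_force: 40.0
```

Free in the channel (tongue ~98.7 mm). Next I feel for the strip.

```bash
for i in 1 2 3 4; do python3 -m jog '[{"hand":0.5,"dx":0,"dy":0,"dz":0.05,"twist":0},{"hand":0.5,"dx":0,"dy":0,"dz":0.1,"twist":0},{"hand":0.5,"dx":0,"dy":0,"dz":0.1,"twist":0}]' | egrep 'tool_pos|ft_f'; done
```

```text
tool_pos: [0.5947, 0.1919, 0.1445]
ft_force: [0.3, 0.6, -2.5]
tool_pos: [0.5947, 0.1919, 0.1435]
ft_force: [0.5, 0.8, -2.3]
tool_pos: [0.5947, 0.1919, 0.1425]
ft_force: [-0.4, -0.3, -2.3]
tool_pos: [0.5947, 0.1919, 0.1415]
ft_force: [0.2, -0.3, -1.8]
```

```bash
for i in 1 2; do python3 -m jog '[{"hand":0.5,"dx":0,"dy":0,"dz":0.05,"twist":0},{"hand":0.5,"dx":0,"dy":0,"dz":0.05,"twist":0}]' | egrep 'tool_pos|ft_f'; done
```

```text
tool_pos: [0.5947, 0.1919, 0.141]
ft_force: [-0.6, 0.2, -1.7]
tool_pos: [0.5948, 0.192, 0.1407]
ft_force: [-0.7, -0.8, 0.0]
```

```bash
python3 -m jog '[{"hand":0.5,"dx":0,"dy":0,"dz":0.04,"twist":0},{"hand":0.5,"dx":0,"dy":0,"dz":0.04,"twist":0}]' | egrep 'tool_pos|ft_f'
for i in 1 2; do python3 -m jog '[{"hand":0.5,"dx":0.1,"dy":0,"dz":0,"twist":0},{"hand":0.5,"dx":0.2,"dy":0,"dz":0,"twist":0},{"hand":0.5,"dx":0.3,"dy":0,"dz":0,"twist":0},{"hand":0.5,"dx":0.3,"dy":0,"dz":0,"twist":0}]' | egrep 'tool_pos|ft_f'; done
```

```text
tool_pos: [0.5948, 0.192, 0.1406]
ft_force: [-1.7, -1.5, 6.0]
tool_pos: [0.5955, 0.1939, 0.1405]
ft_force: [-2.1, -4.9, 5.9]
tool_pos: [0.5962, 0.1971, 0.1404]
ft_force: [-0.7, -4.4, 6.7]
```

```bash
for i in 1 2 3; do python3 -m jog '[{"hand":0.5,"dx":0.1,"dy":0,"dz":0,"twist":0},{"hand":0.5,"dx":0.15,"dy":0,"dz":0,"twist":0},{"hand":0.5,"dx":0.15,"dy":0,"dz":0,"twist":0}]' | egrep 'tool_pos|ft_f'; done
```

```text
tool_pos: [0.5964, 0.1987, 0.1404]
ft_force: [-0.1, -4.2, 4.5]
tool_pos: [0.5965, 0.2006, 0.1402]
ft_force: [1.0, -4.0, 3.7]
tool_pos: [0.5961, 0.2028, 0.1397]
ft_force: [-0.3, -0.6, -2.1]
```

The support is gone at local y≈13.5 mm, so this is the notch. Lowering gently.

```bash
for i in 1 2 3; do python3 -m jog '[{"hand":0.5,"dx":0,"dy":0,"dz":0.05,"twist":0},{"hand":0.5,"dx":0,"dy":0,"dz":0.1,"twist":0},{"hand":0.5,"dx":0,"dy":0,"dz":0.1,"twist":0}]' | egrep 'tool_pos|ft_f'; done
```

```text
tool_pos: [0.5965, 0.2025, 0.1391]
ft_force: [-0.9, 2.0, -2.5]
tool_pos: [0.5967, 0.2024, 0.1382]
ft_force: [1.1, 2.5, -0.7]
tool_pos: [0.5967, 0.2024, 0.1372]
ft_force: [1.2, 3.3, 0.0]
```

```bash
python3 -m jog '[{"hand":0.5,"dx":0.06,"dy":0,"dz":0,"twist":0},{"hand":0.5,"dx":0.06,"dy":0,"dz":0,"twist":0}]' | egrep 'tool_pos|ft_f'; for i in 1 2 3; do python3 -m jog '[{"hand":0.5,"dx":0,"dy":0,"dz":0.1,"twist":0},{"hand":0.5,"dx":0,"dy":0,"dz":0.2,"twist":0},{"hand":0.5,"dx":0,"dy":0,"dz":0.2,"twist":0}]' | egrep 'tool_pos|ft_f|eef'; done
```

```text
tool_pos: [0.5966, 0.2026, 0.137]
ft_force: [0.4, 1.9, -1.3]
tool_pos: [0.5965, 0.2027, 0.1349]
eef_rot: [-2.41, -2.015, 0.001]
ft_force: [0.8, 1.2, -3.1]
tool_pos: [0.5966, 0.2027, 0.133]
eef_rot: [-2.41, -2.015, 0.0]
ft_force: [0.3, 1.4, -2.6]
tool_pos: [0.5966, 0.2027, 0.131]
eef_rot: [-2.41, -2.015, 0.0]
ft_force: [0.9, -0.1, -2.0]
```

```bash
for i in 1 2 3 4; do python3 -m jog '[{"hand":0.5,"dx":0,"dy":0,"dz":0.05,"twist":0},{"hand":0.5,"dx":0,"dy":0,"dz":0.05,"twist":0}]' | egrep 'tool_pos|ft_f'; done
```

```text
tool_pos: [0.5966, 0.2027, 0.1306]
ft_force: [0.0, -0.6, -1.9]
tool_pos: [0.5966, 0.2028, 0.1301]
ft_force: [0.3, -0.6, -1.6]
tool_pos: [0.5967, 0.2028, 0.1297]
ft_force: [-0.5, -0.8, -1.1]
tool_pos: [0.5967, 0.2029, 0.1297]
ft_force: [-3.3, -2.0, 7.1]
```

Home contact at TCP z 0.1297. I'll ease off, release and retreat upward.

```bash
python3 -m jog '[{"hand":0.5,"dx":0,"dy":0,"dz":-0.06,"twist":0},{"hand":0.5,"dx":0,"dy":0,"dz":-0.06,"twist":0},{"hand":1.4,"dx":0,"dy":0,"dz":-0.06,"twist":0},{"hand":2,"dx":0,"dy":0,"dz":-0.06,"twist":0},{"hand":3.2,"dx":0,"dy":0,"dz":-0.06,"twist":0},{"hand":3.2,"dx":0,"dy":0,"dz":-0.06,"twist":0},{"hand":3.2,"dx":0,"dy":0,"dz":-0.06,"twist":0}]' 5
python3 -m jog '[{"hand":3.2,"dx":0,"dy":0,"dz":-1,"twist":0},{"hand":3.2,"dx":0,"dy":0,"dz":-3,"twist":0},{"hand":3.2,"dx":0,"dy":0,"dz":-6,"twist":0},{"hand":3.2,"dx":0,"dy":0,"dz":-9,"twist":0},{"hand":3.2,"dx":-3,"dy":-3,"dz":-11,"twist":0},{"hand":3.2,"dx":-7,"dy":-6,"dz":-11,"twist":0},{"hand":3.2,"dx":-7,"dy":-6,"dz":-11,"twist":0},{"hand":3.2,"dx":-7,"dy":-6,"dz":-11,"twist":0}]'
python3 - <<'E'
from h import *
a=snap('scene')['frame'][190:330,210:350]; d=snap('wrist'); w=d['frame'][0:360,200:560]
im=np.hstack([cv2.resize(a,(400,400)),cv2.resize(w,(400,400))]);cv2.imwrite('pics/end.png',im[:,:,::-1])
E
```

```text
clock: 20.6
tool_pos: [0.5967, 0.2028, 0.1297]
eef_rot: [-2.41, -2.015, -0.0]
ft_force: [-0.4, 0.9, -0.4]
finger_gap: 0.032
grasp_force: 0.0
clock: 21.6
tool_pos: [0.5258, 0.1448, 0.2411]
eef_rot: [2.409, 2.014, 0.003]
ft_force: [-0.5, 0.6, 0.5]
finger_gap: 0.032
grasp_force: 0.0
```

View pics/end.png

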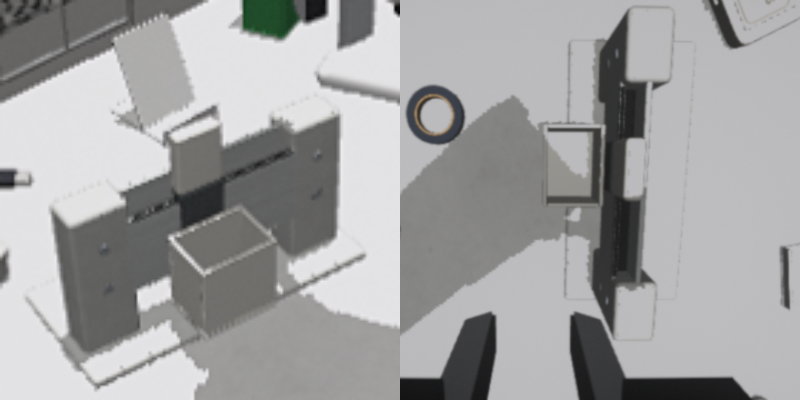

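The cup hangs upright and square on the rail (left panel, tab ≈(197,155)), with the bridge on the lip and the gripper clear of it. Handing in.

```bash
python3 -m jog '[{"hand":3.2,"dx":0,"dy":0,"dz":0,"twist":0},{"hand":3.2,"dx":0,"dy":0,"dz":0,"twist":0},{"hand":3.2,"dx":0,"dy":0,"dz":0,"twist":0},{"hand":3.2,"dx":0,"dy":0,"dz":0,"twist":0}]' | head -1; python3 -c "
from plant import arm
print(arm.finish_job())"
```

```text
clock: 22.2
the job is handed in; nothing more can be done
None
```

The white cup is hanging upright on the rail, released, with its tongue down in the notch and the hook home on the lip; I handed the job in at about 22 s, and the hand-in returned no verdict.

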